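# Gauge a busbar on the bench micrometer

## Task

Check the thickness of the aluminium busbar on the bench micrometer: lay it flat and square on the narrow rest, slide its end under the raised spindle gently until it is fully home against the back stop, and let go of it. Then turn the ratchet knob at the very top clockwise, following it down without leaning on it, until the spindle bears on the bar and the ratchet slips; do not screw it down by the thimble below the knob, which would overload the bar. Leave the bar nipped there and the other things on the bench undisturbed.

Things in the scene. Friction and masses are not known exactly. Their poses are not given: they have to be found in the camera images.
- micrometer: vertical bench micrometer, fixed: grey base 150 x 90 mm, top 16 mm up; origin on the bench under the spindle axis, x from the open throat to the column at the back, z up. Base from x = -67 to +83 mm; head 38 mm across, 55 to 83 mm up, round the axis. A level steel rest 14 mm wide runs along x from -68 to +10 mm, top 36 mm up; in front of x = -68 the bar overhangs free air
- anvil (a point): point on the top face of the rest on the spindle axis (36 mm above the bench); axes as the micrometer's
- stop (a point): centre of the flat front face of the back stop, 24 mm behind the spindle axis, 3 mm over the rest's top; a plate 26 mm wide reaching 14 mm over the rest. The bar's end belongs against it, the bar's middle then lying 75 mm in front of this point (51 mm in front of the spindle axis)
- spindle_tip (a point): centre of the flat lower face of the steel spindle, 8 mm across; it moves straight down without turning. At the start it stands 2 to 4 mm higher than the top of a bar lying on the rest
- thimble (a joint): turn of the thimble (aluminium sleeve 23 mm across, 24 mm tall, just below the knob), rad, 0 = spindle fully up (12 mm over the rest), growing clockwise from above. A screw of 10 mm lead: each rad lowers spindle, thimble and knob by 1.59 mm; the spindle meets a bar on the rest at about 3.8 rad and is tight by 4.1. Turns at 0.035 N m; a push of over 20 N down on the knob also drives it
- ratchet_mid (a point): centre of the ratchet knob at the top: a dark fluted upright cylinder 18 mm across and 24 mm tall, reaching 12 mm above and below this point, on the spindle axis; this point stands 137 mm above the bench with the thimble at 0. Below the knob a 13 mm neck 6 mm high, then the thimble. It carries the thimble round through a slip clutch and sinks with it; grip it at any angle, lightly (about 10 N)
- ratchet (a joint): turn of the knob relative to the thimble, rad, growing clockwise from above: steady while the knob carries the thimble, growing while the clutch slips (at 0.048 N m, the spindle then pressing about 10 N; slipping on does no harm). If the hand keeps the knob from sinking, the clutch slips too soon; if it presses down, its push adds to the force on the bar
- busbar_mid (a point): centre (half-way up) of the aluminium busbar, a flat bar 150 x 20 x 6 mm, about 50 g, long axis x, z up, with a 9 mm hole 10 mm from either end; both ends are alike. It lies flat on the bench. Held about 47 mm from its middle, on the half outside the throat, the hand stays clear of the micrometer's head when the bar is home
- busbar: the same bar; origin under its middle, x along it
- spindle: the spindle; origin at its lower face
- lens_case: round lens case, 47 mm across, 17 mm tall, a bystander; origin under its centre
- lens_box: flat square lens box, 50 x 50 x 15 mm, a bystander; origin under its centre
- nozzle: copper welding nozzle standing upright, 24 mm across, 32 mm tall, a bystander; origin under its centre
- back_stop: the back stop plate, 6 x 26 x 20 mm, part of the micrometer; origin under its middle
Things that resemble listed ones, but are neither listed nor needed, are in the scene too. Of the things like the busbar, leave any that is blue or turquoise; of the rest the larger one is meant.

How it is judged:
By the outcome, as a careful person would: the job done as asked, in the order asked, and still so for the second after the job is handed in, with the robot touching nothing.
It also fails if it takes over 72 s, if anything falls off the work surface, if the arm or the gripper's body presses on something with over 40 N, if the wrist force passes 120 N, or if a joint passes its speed limit or range.

## Robot

A 6-joint arm with a two-finger parallel gripper is mounted at the origin on a cart in front of the work surface, level with it; the furniture and walls round the work are solid. World frame = base frame: x ahead of the robot, y to its left, z up, the work surface at z = 0. Lengths are in mm, angles in rad, forces in N, time in s.
With the tool pointing down it reaches from about 250 to 850 mm from the base axis. Payload 12.5 kg.
Tool frame: the origin (TCP) lies midway between the tips of the shut fingers; the grasp point (between the pads) lies 19 mm behind it; z points along the fingers, y is the line along which they close (so a half turn about z gives the same grasp; the last joint's range is limited). The gripper opens to 93 mm and grips with 3 to 60 N. Pads are 15 mm wide; open, the fingers measure 128 mm over their backs; the gripper's body (75 mm by 188 mm) begins 65 mm behind the grasp point.
Start: joints at [1.064, 0.351, 1.652, -0, 1.139, -0.085], TCP at [225.14, 501.793, 218.633] pointing down, gripper open.
Joint ranges: [-2.75, 2.75], [-0.79, 2.1], [0.01, 2.65], [-1.57, 4.71], [0.07, 3.14], [-2.87, 2.87]. Speed limits (rad/s): [2.22, 2.22, 2.79, 3.14, 3.14, 3.14].

## Interface

Orientations are given as a rotation vector (axis times angle).
In Python, from plant import observe, camera, get_calibration, sign_off gives the robot as it stands.
- The arm moves only by the shell command python3 -m creep 'ROWS' [FORCE]. ROWS is JSON, a list of rows, each a list of 3 entries, a list of its own where there are three numbers: the shift along the tool's x, y, z each as a share of 100 mm, from -1 to 1, then the turn about the tool's z as a share of 360 degrees, from -1 to 1, then the closure in counts, from 0 (fully open) to 255 (shut). In form: [[[dx, dy, dz], twist, jaw], ...]. A call has 1 to 5 rows; each row is the pose to reach, as a shift and turn from the pose commanded when the call began, along the tool's axes at that moment, turning the shorter way round; what a row does not reach only later rows make up. A row lasts 1/12 s, in which the tool goes at most 41.7 mm and 7.16 degrees, less where a joint would pass 70% of its speed; a pose out of reach is approached as far as the arm can. A call with a number of a shift or a turn outside -1 to 1 is refused whole. A call with a gripper value outside its range is refused whole. The fingers move at their own pace and stop on an object; FORCE is the grip in N (left out, the last holds). Time passes only in rows, so rows that repeat a pose let the fingers close. It gives the time, the measured TCP pose, the force, the opening and the grip force at its end, in the units of the state.
- observe(): the state, without advancing time (a new reading comes with each control period).
- camera(name): name is "scene" or "top" or "wrist"; returns the picture (384x512x3 uint8, red, green, blue); there is no depth.
- get_calibration(name): a dict with "fx", "fy", "cx", "cy" (pixels), "R" (3x3) and "t" (3): a world point X has camera coordinates R X + t. Camera axes: x right, y down, z forward; pixel columns grow to the right and rows downward; lengths in mm; the calibration is good to about 2 mm. A picture is of the moment at which its call begins: read the wrist's pose just before it. get_calibration takes no time and is no camera call; for the wrist camera it gives the pose at the moment of the call.
- sign_off(): hands the job in; it is judged then, once.
The state is a dict: "clock": time; "q": joint angles; "qvel": joint speeds; "joint_efforts": joint torques, N m; "tcp_pos": TCP position; "tcp_rot": TCP orientation; "contact_force": force on the tool from outside, world axes, zero at the start; "ft_torque": the same for the moment, N m; "grip_width": opening from 0.0 (shut) to 1.0 (fully open); "grasp_force": force on a finger pad.
Only numpy, scipy, OpenCV 4.12 (cv2) and the standard library are available. Lean on these libraries where they do the work, as an engineer would, in place of code of your own. Each camera call takes 0.05 s, during which the arm holds its last target. There are 200 camera calls.

## Working session

There is one attempt and no reset: what is moved stays moved. The work goes in short steps, Python scripts to look and compute and a shell command to move; the robot and the scene stay as the last step left them, time stands still between calls to the robot, and variables do not carry over. Pictures are saved under pics/ and viewed, at most 11 in all, crops included, and the job is handed in when it is done.

```bash
ls; mkdir -p pics; python3 - <<'E'
from plant import *
import cv2, numpy as np
o=observe(); print(o)
for n in ("scene","top"):
    im=camera(n); cv2.imwrite(f"pics/{n}0.png",im[:,:,::-1])
    c=get_calibration(n); print(n,{k:np.round(v,3).tolist() for k,v in c.items()})
a=cv2.imread("pics/scene0.png");b=cv2.imread("pics/top0.png")
E
```

```text
pics
{'clock': 0.0, 'q': array([ 1.06438869e+00,  3.51205972e-01,  1.65243146e+00,  8.65327644e-06,
        1.13909806e+00, -8.45851614e-02]), 'qvel': array([-0.00035341, -0.00189908,  0.00142903, -0.00127141, -0.0004985 ,
        0.00135958]), 'joint_efforts': array([-5.60917288e-04, -4.97323287e+01, -2.85251284e+01,  6.98731653e-02,
        2.57543684e-02, -1.22453002e-04]), 'tcp_pos': array([224.98136065, 501.49940595, 218.11520516]), 'tcp_rot': array([-6.57629880e-01, -3.07164226e+00,  1.71358370e-03]), 'contact_force': array([-0.16855439,  0.68628648,  0.08291815]), 'ft_torque': array([0.05451581, 0.06114435, 0.00076347]), 'grasp_force': 0.0, 'grip_width': 1.000768855717632}
scene {'fx': 371.776, 'fy': 371.776, 'cx': 259.978, 'cy': 185.765, 'R': [[0.761, -0.648, 0.026], [-0.235, -0.313, -0.92], [0.605, 0.694, -0.391]], 't': [-505.47, 183.369, 749.37]}
top {'fx': 484.21, 'fy': 484.21, 'cx': 253.772, 'cy': 189.405, 'R': [[-0.03, -0.999, 0.013], [-0.994, 0.028, -0.109], [0.109, -0.017, -0.994]], 't': [-110.281, 555.347, 1402.251]}
```

View pics/scene0.png

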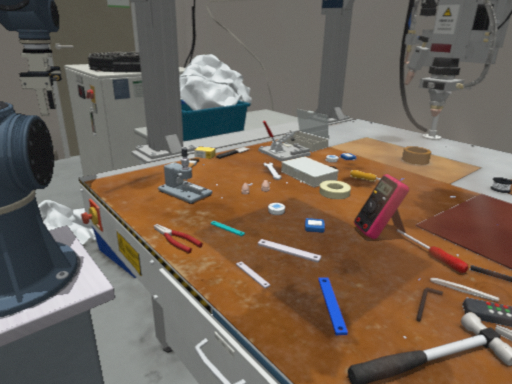

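View pics/top0.png

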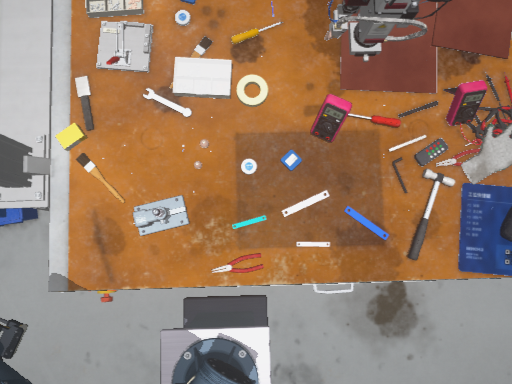

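Candidates for the busbar in the top view are the long silver bar (305,203), a short silver bar (313,244), a turquoise bar (249,222) and a blue bar (366,222). The long silver one fits the description. I'll check it in a crop together with the micrometer.

```bash
cat > h.py <<'E'
import numpy as np, cv2
from plant import *
def ray(c,u,v):
    R=np.array(c["R"]);t=np.array(c["t"])
    return -R.T@t, R.T@np.array([(u-c["cx"])/c["fx"],(v-c["cy"])/c["fy"],1])
def onz(c,u,v,z):
    o,d=ray(c,u,v); return o+d*(z-o[2])/d[2]
def proj(c,X):
    p=np.array(c["R"])@np.array(X,float)+np.array(c["t"]); return np.array([c["fx"]*p[0]/p[2]+c["cx"],c["fy"]*p[1]/p[2]+c["cy"]])
E
python3 - <<'E'
from h import *
b=cv2.imread("pics/top0.png"); a=cv2.imread("pics/scene0.png"); c=get_calibration("top")
hsv=cv2.cvtColor(b,cv2.COLOR_BGR2HSV)
m=((hsv[...,1]<70)&(hsv[...,2]>130)).astype(np.uint8)
for (x0,y0,x1,y1,z) in [(270,180,340,225,6),(290,236,335,252,4),(125,190,195,240,16)]:
    mm=np.zeros_like(m); mm[y0:y1,x0:x1]=m[y0:y1,x0:x1]
    k=max(cv2.findContours(mm,cv2.RETR_EXTERNAL,cv2.CHAIN_APPROX_NONE)[0],key=cv2.contourArea)
    P=np.array([onz(c,u,v,z)[:2] for u,v in k[:,0]],np.float32)
    print(cv2.minAreaRect(k),cv2.minAreaRect(P),np.round(P.mean(0)))
A=cv2.resize(b[185:245,125:200],None,fx=5,fy=5,interpolation=2)
B=cv2.resize(b[180:255,270:345],None,fx=5,fy=5,interpolation=2)[:300]
C=cv2.resize(a[140:200,150:225],None,fx=5,fy=5,interpolation=2)
D=cv2.resize(a[225:285,230:330],None,fx=3.75,fy=5,interpolation=2)
cv2.imwrite("pics/crop1.png",np.vstack([np.hstack([A,B]),np.hstack([C,D])]))
E
```

```text
((305.1268005371094, 202.94146728515625), (7.263675212860107, 50.56635665893555), 65.224853515625) ((509.39361572265625, -280.42791748046875), (21.805513381958008, 153.1790771484375), 22.991363525390625) [ 509. -281.]
((312.5, 244.0), (4.0, 33.0), 90.0) ((385.9708251953125, -297.35784912109375), (98.79447937011719, 11.869397163391113), 88.26952362060547) [ 386. -298.]
((159.08824157714844, 215.35296630859375), (29.83188247680664, 54.327980041503906), 75.96376037597656) ((484.4046630859375, 156.20701599121094), (89.04869079589844, 159.87107849121094), 12.389726638793945) [485. 153.]
```

View pics/crop1.png

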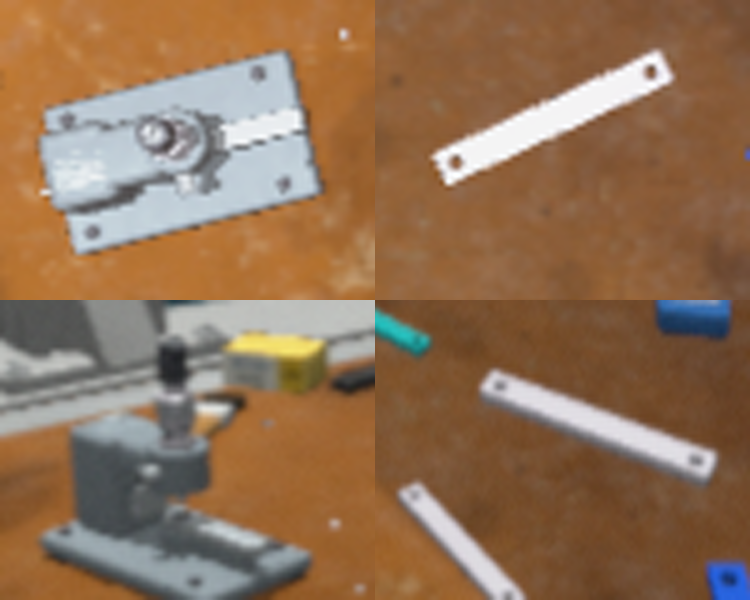

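The crop confirms the long silver bar with a hole near each end. The micrometer has its knob at the very top and its throat opening toward -y. Next I'll locate the micrometer and work out the move to the bar.

```bash
cat >> h.py <<'E'
from scipy.spatial.transform import Rotation as Ro
def plan(tx,ty,head,z=None):
    "shift (tool axes now, mm) and twist (deg) to put TCP at tx,ty and tool x along heading (mod 180)"
    o=observe(); R=Ro.from_rotvec(o["tcp_rot"]).as_matrix()
    d=np.array([tx,ty,o["tcp_pos"][2] if z is None else z])-o["tcp_pos"]
    h=np.degrees(np.arctan2(R[1,0],R[0,0]))
    tw=-((head-h+90)%180-90)   # tool z is down
    print("pos",o["tcp_pos"].round(1),"head %.2f"%h,"q6 %.2f"%o["q"][5],"tilt",R[:,2].round(3),"shift/100",(R.T@d/100).round(4),"twist %.2f deg = %.4f"%(tw,tw/360), "F",o["contact_force"].round(1),"w %.3f g %.1f t %.1f"%(o["grip_width"],o["grasp_force"],o["clock"]))
E
python3 - <<'E'
from h import *
ct=get_calibration("top")
f=lambda x,y:onz(ct,125+x/5-.4,185+y/5-.4,16)
P=[f(45,107),f(285,50),f(322,193),f(80,252)]
print(np.round(P,1))
fr=(P[1]+P[2])/2; bk=(P[0]+P[3])/2; d=fr-bk; L=np.linalg.norm(d[:2]);print(L,np.linalg.norm((P[1]-P[2])[:2]),np.degrees(np.arctan2(-d[1],-d[0])))
u=-d/L; ctr=(fr+bk)/2; print("origin est",ctr-8*u)
# knob top in two views
cs=get_calibration("scene")
o1,d1=ray(ct,125+155/5-.4,185+133/5-.4); o2,d2=ray(cs,150+173/5-.4,140+(337-300)/5-.4)
s=np.linalg.lstsq(np.c_[d1,-d2],o2-o1,rcond=None)[0]; print("knob top",o1+d1*s[0],o2+d2*s[1])
plan(527.7,-323.7,113)
E
```

```text
[[514.2 231.6  16. ]
 [544.1  88.9  16. ]
 [458.3  68.2  16. ]
 [427.8 211.3  16. ]]
146.09635093025432 88.27324147834949 101.9489520162007
origin est [487.74770072 142.14187274  16.        ]
knob top [487.45352015 141.64740506 149.18985401] [488.80542206 140.88418756 149.14206015]
pos [225.  501.5 218.2] head 155.83 q6 -0.08 tilt [-0.    -0.001 -1.   ] shift/100 [-6.1400e+00 -6.2901e+00  6.0000e-03] twist 42.83 deg = 0.1190 F [ 0.4  0.  -0.9] w 1.001 g 0.0 t 0.1
```

```bash
for i in 1 2 3 4 5 6 ; do python3 -m creep '[[[-0.9,-0.92,0],0,0],[[-0.9,-0.92,0],0,0],[[-0.9,-0.92,0],0,0]]' | tail -1; done
python3 -m creep '[[[-0.7,-0.75,0.2],0.119,0],[[-0.7,-0.75,0.2],0.119,0],[[-0.7,-0.75,0.2],0.119,0],[[-0.7,-0.75,0.2],0.119,0],[[-0.7,-0.75,0.2],0.119,0]]'
python3 -c "
from h import *
plan(527.7,-323.7,113)"
```

```text
grasp_force: 0.0
grasp_force: 0.0
grasp_force: 0.0
grasp_force: 0.0
grasp_force: 0.0
grasp_force: 0.0
clock: 2.02
tcp_pos: [517.0, -300.3, 197.3]
tcp_rot: [-1.58, -2.713, -0.0]
contact_force: [-1.2, 0.6, -0.3]
grip_width: 0.999
grasp_force: 0.0
pos [ 517.  -300.3  197.3] head 119.57 q6 -1.12 tilt [-0.002  0.001 -1.   ] shift/100 [-0.2566 -0.0221 -0.0004] twist 6.57 deg = 0.0182 F [-1.2  0.6 -0.3] w 0.999 g 0.0 t 2.0
```

```bash
python3 -m creep '[[[-0.25,-0.02,0.3],0.018,0],[[-0.25,-0.02,0.3],0.018,0],[[-0.25,-0.02,0.3],0.018,0],[[-0.25,-0.02,0.3],0.018,0]]' >/dev/null
cat >> h.py <<'E'
def bar(z=6):
    c=get_calibration("wrist"); im=camera("wrist")[:,:,::-1].copy()
    hsv=cv2.cvtColor(im,cv2.COLOR_BGR2HSV); m=((hsv[...,1]<60)&(hsv[...,2]>130)).astype(np.uint8)
    k=max(cv2.findContours(m,cv2.RETR_EXTERNAL,cv2.CHAIN_APPROX_NONE)[0],key=cv2.contourArea)
    P=np.array([onz(c,u,v,z)[:2] for u,v in k[:,0]],np.float32); print(cv2.minAreaRect(P),cv2.boundingRect(k))
    cv2.drawContours(im,[k],-1,(0,0,255),1); return im
E
python3 - <<'E'
from h import *
im=bar(); cv2.imwrite("pics/w1.png",im); plan(527.7,-323.7,113)
E
```

```text
((581.5658569335938, -469.89093017578125), (462.49365234375, 119.52507781982422), 36.14931869506836) (44, 289, 401, 86)
pos [ 528.2 -321.4  169.5] head 113.66 q6 -1.04 tilt [ 0.001 -0.    -1.   ] shift/100 [-0.0189 -0.0132  0.    ] twist 0.66 deg = 0.0018 F [-0.2  0.   0.2] w 1.000 g 0.0 t 2.4
```

View pics/w1.png

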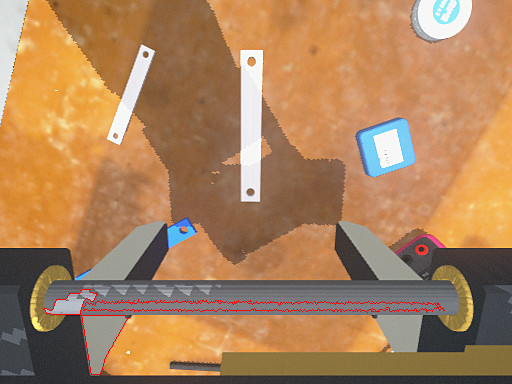

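The wrist view shows the bar upright at columns 241–262 and rows 50–201, with its holes at (251,61) and (250,191). The contour picked up the gripper instead, so I'll use the bar's own region.

```bash
python3 - <<'E'
from h import *
im=camera("wrist")[:,:,::-1].copy(); c=get_calibration("wrist")
hsv=cv2.cvtColor(im,cv2.COLOR_BGR2HSV); m=((hsv[...,1]<60)&(hsv[...,2]>90)).astype(np.uint8); m[:35]=0;m[215:]=0;m[:,:228]=0;m[:,276:]=0
k=max(cv2.findContours(m,cv2.RETR_EXTERNAL,cv2.CHAIN_APPROX_NONE)[0],key=cv2.contourArea)
P=np.array([onz(c,u,v,6)[:2] for u,v in k[:,0]],np.float32); r=cv2.minAreaRect(P);print(r)
a=r[2]+(90 if r[1][1]>r[1][0] else 0); a%=180; g=np.array(r[0])-47*np.array([np.cos(np.radians(a)),np.sin(np.radians(a))])
print(a,g); plan(*g,a,z=1.5)
E
```

```text
((509.17169189453125, -280.5909423828125), (20.909896850585938, 150.16566467285156), 23.11666488647461)
113.11666488647461 [ 527.62410982 -323.81718757]
pos [ 528.3 -321.5  169.8] head 113.65 q6 -1.03 tilt [ 0.001 -0.001 -1.   ] shift/100 [-0.0169 -0.0169  1.6829] twist 0.54 deg = 0.0015 F [ 0.3  0.  -0.2] w 1.003 g 0.0 t 2.5
```

```bash
python3 -m creep '[[[-0.017,-0.017,0.4],0.0015,100],[[-0.017,-0.017,0.8],0.0015,100],[[-0.017,-0.017,1],0.0015,100]]' >/dev/null
python3 -m creep '[[[0,0,0.3],0,100],[[0,0,0.5],0,100],[[0,0,0.6],0,100],[[0,0,0.66],0,100],[[0,0,0.66],0,100]]' 
python3 -c "
from h import *
plan(527.62,-323.8,113.1,z=1.5)"
```

```text
clock: 3.12
tcp_pos: [527.3, -323.9, 2.8]
tcp_rot: [-1.733, -2.62, 0.0]
contact_force: [-0.7, -0.4, -0.1]
grip_width: 0.607
grasp_force: 0.0
pos [ 527.3 -323.9    2.8] head 113.04 q6 -1.03 tilt [-0.  0. -1.] shift/100 [-0.0004  0.0032  0.0127] twist -0.06 deg = -0.0002 F [-0.7 -0.4 -0.1] w 0.607 g 0.0 t 3.1
```

```bash
python3 -m creep '[[[0,0,0.01],0,180],[[0,0,0.01],0,220],[[0,0,0.01],0,255],[[0,0,0.01],0,255],[[0,0,0.01],0,255]]' 25 >/dev/null
python3 -m creep '[[[0,0,0],0,255],[[0,0,0],0,255],[[0,0,0],0,255],[[0,0,0],0,255],[[0,0,0],0,255]]' 25 
python3 -m creep '[[[0,0,-0.1],0,255],[[0,0,-0.4],0,255],[[0,0,-0.8],0,255],[[0,0,-1],0,255],[[0,0,-1],0,255]]' 
python3 - <<'E'
from h import *
# target: pre-position with bar 45 mm short of home. grip is bar mid -47
a=np.radians(102); o=np.array([488,141.3]); u=np.array([np.cos(a),np.sin(a)])
plan(*(o+u*(-51-47-70)),102)
E
```

```text
clock: 3.95
tcp_pos: [527.3, -324.1, 1.9]
tcp_rot: [1.734, 2.619, -0.0]
contact_force: [-0.0, 0.3, 5.9]
grip_width: 0.207
grasp_force: 25.0
clock: 4.37
tcp_pos: [529.2, -325.4, 107.0]
tcp_rot: [1.73, 2.613, -0.001]
contact_force: [-0.1, -0.8, 0.0]
grip_width: 0.205
grasp_force: 25.0
pos [ 529.2 -325.4  107. ] head 113.01 q6 -1.03 tilt [ 0.006 -0.004 -1.   ] shift/100 [ 2.8076  1.1244 -0.0139] twist 11.01 deg = 0.0306 F [-0.1 -0.8  0. ] w 0.205 g 25.0 t 4.4
```

```bash
for i in 1 2; do python3 -m creep '[[[0.4,0.18,0],0,255],[[0.8,0.37,0],0,255],[[0.8,0.37,0],0,255]]' >/dev/null; done
python3 -m creep '[[[0.4,0.18,0],0.0306,255],[[0.8,0.37,0],0.0306,255],[[0.8,0.37,0],0.0306,255],[[0.8,0.37,0],0.0306,255]]'
python3 - <<'E'
from h import *
cv2.imwrite("pics/w2.png",camera("wrist")[:,:,::-1])
a=np.radians(102); o=np.array([488,141.3]); u=np.array([np.cos(a),np.sin(a)])
plan(*(o+u*(-51-47-70)),102)
E
```

```text
clock: 5.2
tcp_pos: [535.3, -57.8, 101.2]
tcp_rot: [-1.972, -2.444, 0.001]
contact_force: [0.1, -2.0, -1.2]
grip_width: 0.209
grasp_force: 25.0
pos [535.4 -59.3 101.3] head 102.17 q6 -0.41 tilt [-0.001 -0.    -1.   ] shift/100 [ 0.3813 -0.0456  0.    ] twist 0.17 deg = 0.0005 F [ 0.3 -0.4 -0.3] w 0.206 g 25.0 t 5.2
```

View pics/w2.png

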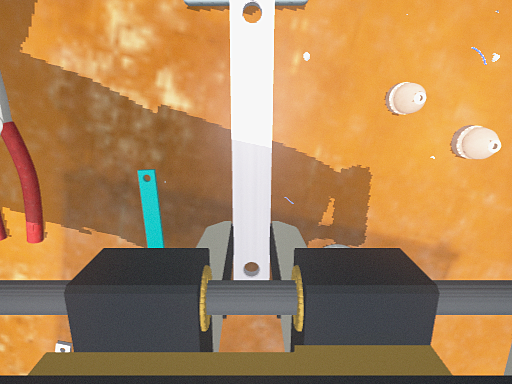

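The view shows the bar held straight up the picture, with its far hole at (252,12). The base's front edge is at the top, from about (185,2) to (308,4), so I'll take the centreline from it.

```bash
python3 - <<'E'
from h import *
im=cv2.imread("pics/w2.png"); c=get_calibration("wrist")
hsv=cv2.cvtColor(im,cv2.COLOR_BGR2HSV)
for r in (1,3): 
    cols=np.where((hsv[r,:,1]<70))[0]; cols=cols[(cols>170)&(cols<325)]; print(r,cols.min(),cols.max())
    for cc in (cols.min(),cols.max()): print(onz(c,cc,r,16).round(1))
for r in (40,120,200):
    cols=np.where((hsv[r,:,1]<60)&(hsv[r,:,2]>100))[0]; cols=cols[(cols>222)&(cols<282)]
    print(r,cols.min(),cols.max(),onz(c,cols.min(),r,106.5).round(1),onz(c,cols.max(),r,106.5).round(1))
E
```

```text
1 184 306
[459.   68.5  16. ]
[542.9  86.6  16. ]
3 185 305
[459.9  67.4  16. ]
[542.6  85.2  16. ]
40 230 273 [504.2  36.8 106.5] [523.7  41.  106.5]
120 231 272 [511.7   1.2 106.5] [531.5   5.4 106.5]
200 232 270 [520.3 -39.4 106.5] [539.9 -35.2 106.5]
```

```bash
python3 -m creep '[[[0.3,-0.046,0],0.0003,255],[[0.55,-0.046,0],0.0003,255],[[0.55,-0.046,0.2],0.0003,255],[[0.55,-0.046,0.5],0.0003,255],[[0.55,-0.046,0.59],0.0003,255]]' >/dev/null
python3 -m creep '[[[0,0,0],0,255],[[0,0,0],0,255],[[0,0,0],0,255]]'
python3 - <<'E'
from h import *
im=np.hstack([cv2.resize(camera(n)[y:y+75,x:x+100,::-1],None,fx=4,fy=4,interpolation=2) for n,x,y in (("top",120,180),("scene",140,135))])
cv2.imwrite("pics/c3.png",im)
a=np.radians(102.1); o=np.array([487.5,142.]); u=np.array([np.cos(a),np.sin(a)])
plan(*(o+u*(-98)),102.1,z=38)
E
```

```text
clock: 5.92
tcp_pos: [520.5, -7.7, 43.7]
tcp_rot: [1.98, 2.438, 0.001]
contact_force: [-0.1, -0.9, -0.2]
grip_width: 0.206
grasp_force: 25.0
pos [520.4  -7.4  43.8] head 101.86 q6 -0.31 tilt [ 0.002 -0.    -1.   ] shift/100 [ 0.5496 -0.0114  0.0575] twist -0.24 deg = -0.0007 F [ 0.5  0.6 -1.1] w 0.207 g 25.0 t 6.0
```

View pics/c3.png

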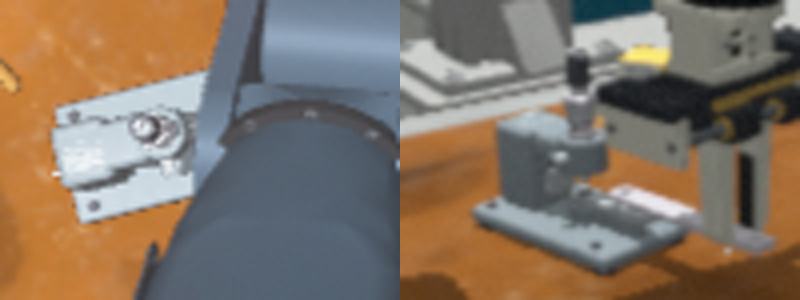

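The bar is lined up above the rest, short of the spindle. I'll lower it slowly while watching the force.

```bash
python3 -m creep '[[[0,-0.01,0.02],0,255],[[0,-0.01,0.035],0,255],[[0,-0.01,0.035],0,255],[[0,-0.01,0.035],0,255]]' |grep -E "tcp_pos|contact"
python3 -m creep '[[[0,0,0.005],0,255],[[0,0,0.01],0,255],[[0,0,0.01],0,255],[[0,0,0.01],0,255]]' |grep -E "tcp_pos|contact"
python3 -m creep '[[[0,0,0.005],0,255],[[0,0,0.01],0,255],[[0,0,0.01],0,255],[[0,0,0.01],0,255]]' |grep -E "tcp_pos|contact"
```

```text
tcp_pos: [518.7, -7.1, 39.2]
contact_force: [0.7, 0.2, -0.4]
tcp_pos: [518.7, -7.1, 38.1]
contact_force: [0.5, 0.1, 0.8]
tcp_pos: [518.7, -7.1, 37.1]
contact_force: [-0.1, -0.2, 0.2]
```

```bash
for i in 1 2 3; do python3 -m creep '[[[0,0,0.004],0,255],[[0,0,0.006],0,255],[[0,0,0.006],0,255]]' |grep -E "tcp_pos|contact"; done
```

```text
tcp_pos: [518.7, -7.1, 36.5]
contact_force: [0.7, -0.9, -0.2]
tcp_pos: [518.7, -7.1, 35.9]
contact_force: [-0.5, -1.5, 0.7]
tcp_pos: [518.8, -7.1, 35.3]
contact_force: [0.4, -0.8, 0.8]
```

```bash
python3 - <<'E'
from h import *
im=np.hstack([cv2.resize(camera("scene")[170:220,165:235,::-1],None,fx=8,fy=8,interpolation=2)])
cv2.imwrite("pics/c4.png",im)
w=camera("wrist")[:,:,::-1]; cv2.imwrite("pics/w4.png",w)
E
```

```text
(no output)
```

View pics/c4.png

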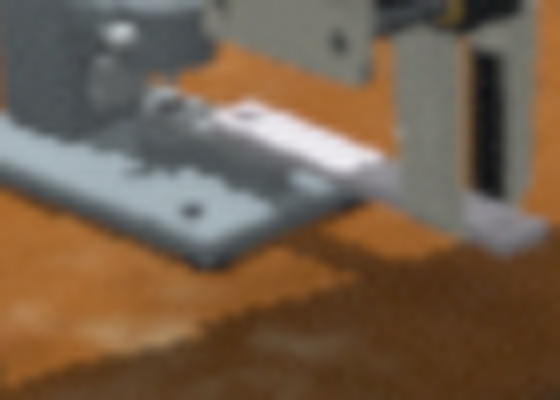

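View pics/w4.png

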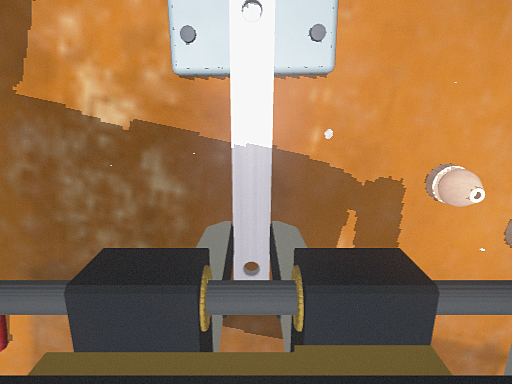

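The base's front edge spans columns 170–337 and the bar is at 232–273, so the bar is central on the rest. The scene crop shows it lying on or just over the rest. To tell whether it has pitched, I'll compare the far-hole pixels.

```bash
python3 - <<'E'
from h import *
c=get_calibration("wrist"); print(c["fx"],c["cx"],c["cy"])
for n in ("w2","w4"):
    g=cv2.cvtColor(cv2.imread(f"pics/{n}.png"),cv2.COLOR_BGR2GRAY).astype(float)
    for y,x in ((0,238),(258,238)):
        s=g[y:y+26,x:x+28]; w=np.clip(np.median(s)*0.9-s,0,None); Y,X=np.mgrid[y:y+26,x:x+28]; print(n,(w*X).sum()/w.sum(),(w*Y).sum()/w.sum())
im=cv2.imread("pics/w4.png"); g=cv2.cvtColor(im,cv2.COLOR_BGR2HSV)
for r in (40,60):
    k=np.where(g[r,:,1]<70)[0];k=k[(k>150)&(k<360)]; print(r,k.min(),k.max(),((onz(c,k.min(),r,16)+onz(c,k.max(),r,16))/2).round(1))
    z=41.5; k=np.where(g[r,:,2]>235)[0]; k=k[(k>222)&(k<285)]; print(k.min(),k.max(),((onz(c,k.min(),r,z)+onz(c,k.max(),r,z))/2).round(1))
for y,x in ((33,187),(33,317)): print(onz(c,x,y,16).round(1))
R=np.array(c["R"]); print("cam z",(-R.T@np.array(c["t"])).round(1), observe()["tcp_pos"])
E
```

```text
322.12728936510223 251.18495806219758 188.47684764539878
w2 251.46804340444734 10.694885928118754
w2 251.21569088890033 274.50113989865935
w4 251.77966274447627 3.474116940917997
w4 251.20072601916905 274.36145134191673
40 170 335 [497.4  95.4  16. ]
223 284 [498.6  91.3  41.5]
60 171 334 [499.5  85.6  16. ]
223 284 [500.4  82.8  41.5]
[462.6  91.6  16. ]
[530.3 105.8  16. ]
cam z [503.1  64.5 203.3] [518.73707293  -7.13698213  35.33500419]
```

The far hole has moved slightly up in the picture, so the bar has probably pivoted in the grip with its far end up. I'll raise the hand to the level height (TCP about 37.9) and ease the grip so the bar can settle flat.

```bash
cat >> h.py <<'E'
def hole():
    g=cv2.cvtColor(camera("wrist"),cv2.COLOR_RGB2GRAY).astype(float); o=observe()
    print("hole col251 rows:",g[:26,250:253].mean(1).astype(int).tolist()); print("w %.4f g %.1f F %s z %.1f t %.1f"%(o["grip_width"],o["grasp_force"],o["contact_force"].round(1),o["tcp_pos"][2],o["clock"]))
E
python3 - <<'E'
import cv2
for n in("w2","w4"): print(cv2.cvtColor(cv2.imread(f"pics/{n}.png"),cv2.COLOR_BGR2GRAY)[:26,250:253].mean(1).astype(int).tolist())
E
python3 -m creep '[[[0,0,-0.013],0,255],[[0,0,-0.026],0,255],[[0,0,-0.026],0,255],[[0,0,-0.026],0,255]]' |grep -E "tcp_pos|contact"
python3 -c "from h import *;hole()"
python3 -m creep '[[[0,0,0],0,255],[[0,0,0],0,255],[[0,0,0],0,255],[[0,0,0],0,255]]' 3 |grep -E "tcp_pos|contact"
python3 -c "from h import *;hole()"
```

```text
[213, 235, 116, 129, 134, 114, 116, 118, 119, 118, 117, 117, 119, 124, 118, 165, 172, 172, 170, 174, 170, 171, 164, 251, 250, 248]
[106, 99, 135, 178, 255, 248, 246, 246, 245, 245, 245, 246, 246, 246, 245, 246, 246, 246, 246, 246, 247, 241, 243, 248, 247, 247]
tcp_pos: [518.6, -7.0, 37.9]
contact_force: [0.5, 0.0, -0.2]
hole col251 rows: [161, 152, 98, 102, 110, 205, 255, 247, 246, 246, 246, 245, 246, 246, 246, 246, 246, 246, 246, 246, 246, 246, 247, 233, 249, 248]
w 0.2104 g 25.0 F [ 0.3 -0.4 -0.6] z 37.9 t 8.2
tcp_pos: [518.7, -7.1, 37.9]
contact_force: [0.7, -0.3, -0.6]
hole col251 rows: [161, 148, 100, 104, 115, 205, 255, 248, 246, 246, 246, 246, 246, 246, 246, 246, 246, 246, 246, 246, 246, 246, 247, 233, 248, 248]
w 0.2141 g 3.0 F [ 0.3  0.3 -0.6] z 37.9 t 8.6
```

Raising the hand brought the bar back level; the far hole's lower edge is at row 23, as in the free-held picture. It is also centred to within 0.3 mm and square. Now I'll slide it in gently.

```bash
G='tcp_pos|contact|grasp'
python3 -m creep '[[[0,0,0.002],0,255],[[0.02,0,0.003],0,255],[[0.05,0,0.003],0,255],[[0.08,0,0.003],0,255],[[0.11,0,0.003],0,255]]' 10 |grep -E $G
python3 -m creep '[[[0.04,0,0],0,255],[[0.08,0,0],0,255],[[0.12,0,0],0,255],[[0.16,0,0],0,255],[[0.2,0,0],0,255]]' |grep -E $G
python3 -m creep '[[[0.03,0,0],0,255],[[0.06,0,0],0,255],[[0.09,0,0],0,255],[[0.12,0,0],0,255],[[0.14,0,0],0,255]]' |grep -E $G
python3 -m creep '[[[0.01,0,0],0,255],[[0.02,0,0],0,255],[[0.03,0,0],0,255],[[0.03,0,0],0,255]]' |grep -E $G
python3 -c "
from h import *
hole()
a=np.radians(102); o=np.array([487.5,142.]); u=np.array([np.cos(a),np.sin(a)])
plan(*(o+u*(-98)),102,z=37.9)"
```

```text
tcp_pos: [516.4, 4.0, 37.7]
contact_force: [0.6, -0.6, -0.5]
grasp_force: 10.0
tcp_pos: [512.2, 23.7, 37.6]
contact_force: [-0.6, -0.4, 0.1]
grasp_force: 10.0
tcp_pos: [509.4, 37.2, 37.7]
contact_force: [0.7, -0.9, 1.2]
grasp_force: 10.0
tcp_pos: [508.8, 40.0, 37.7]
contact_force: [0.6, 0.8, 0.2]
grasp_force: 10.0
hole col251 rows: [190, 190, 191, 185, 188, 184, 179, 254, 249, 238, 192, 121, 255, 255, 253, 84, 101, 103, 105, 105, 106, 103, 104, 102, 100, 138]
w 0.2108 g 10.0 F [0.1 0.6 0.4] z 37.6 t 10.3
pos [508.8  40.   37.6] head 101.87 q6 -0.22 tilt [-0.  0. -1.] shift/100 [ 0.0625  0.0037 -0.0026] twist -0.13 deg = -0.0004 F [0.1 0.6 0.4] w 0.211 g 10.0 t 10.3
```

```bash
G='tcp_pos|contact'
python3 -m creep '[[[0.01,0,0],0,255],[[0.02,0,0],0,255],[[0.03,0,0],0,255],[[0.03,0,0],0,255]]' |grep -E $G
for i in 1 2 3; do python3 -m creep '[[[0.005,0,0],0,255],[[0.01,0,0],0,255],[[0.01,0,0],0,255]]' |grep -E $G; done
```

```text
tcp_pos: [508.2, 42.9, 37.7]
contact_force: [-0.1, -0.2, 2.0]
tcp_pos: [508.0, 43.9, 37.6]
contact_force: [0.5, -0.9, 1.0]
tcp_pos: [507.8, 44.8, 37.6]
contact_force: [-0.5, -0.5, 1.2]
tcp_pos: [507.6, 45.8, 37.6]
contact_force: [0.4, -1.4, 0.7]
```

```bash
G='tcp_pos|contact'
for i in 1 2 3 4; do python3 -m creep '[[[0.004,0,0],0,255],[[0.008,0,0],0,255],[[0.008,0,0],0,255]]' |grep -E $G; done
```

```text
tcp_pos: [507.4, 46.6, 37.6]
contact_force: [-0.0, -0.6, 1.2]
tcp_pos: [507.2, 47.4, 37.7]
contact_force: [0.1, -0.9, 0.3]
tcp_pos: [507.2, 47.8, 37.7]
contact_force: [1.4, -5.0, 0.6]
tcp_pos: [507.5, 48.1, 37.7]
contact_force: [3.0, -9.6, 0.3]
```

The bar is home: contact force rose to about 10 N. I'll relax it, release and lift away.

```bash
G='tcp_pos|contact|width'
python3 -m creep '[[[-0.006,0,0],0,255],[[-0.006,0,0],0,255]]' 5|grep -E $G
python3 -m creep '[[[0,0,0],0,215],[[0,0,0],0,200],[[0,0,0],0,180],[[0,0,0],0,150],[[0,0,0],0,150]]' |grep -E $G
python3 -m creep '[[[0,0,-0.1],0,130],[[0,0,-0.4],0,100],[[0,0,-0.8],0,100],[[0,0,-1],0,100],[[0,0,-1],0,100]]' |grep -E $G
python3 -m creep '[[[-0.2,0,-0.2],0,100],[[-0.5,0,-0.2],0,100],[[-0.5,0,-0.2],0,100],[[-0.5,0,-0.2],0,100]]' |grep -E $G
python3 - <<'E'
from h import *
w=camera("wrist")[:,:,::-1]; s=camera("scene")[:,:,::-1]
cv2.imwrite("pics/w5.png",np.hstack([cv2.resize(w,(480,360)),cv2.resize(s[140:210,150:212],(319,360),interpolation=2)]))
cv2.imwrite("pics/w5raw.png",w)
c=get_calibration("wrist"); np.save("w5cal.npy",c,allow_pickle=True)
E
```

```text
tcp_pos: [507.3, 48.1, 37.7]
contact_force: [1.5, -5.2, 1.0]
grip_width: 0.213
tcp_pos: [506.7, 48.6, 37.5]
contact_force: [0.6, 0.2, 0.7]
grip_width: 0.377
tcp_pos: [509.2, 48.5, 142.6]
contact_force: [0.3, -0.8, 0.4]
grip_width: 0.609
tcp_pos: [517.1, -1.3, 157.5]
contact_force: [-0.1, 0.7, 0.7]
grip_width: 0.609
```

View pics/w5.png

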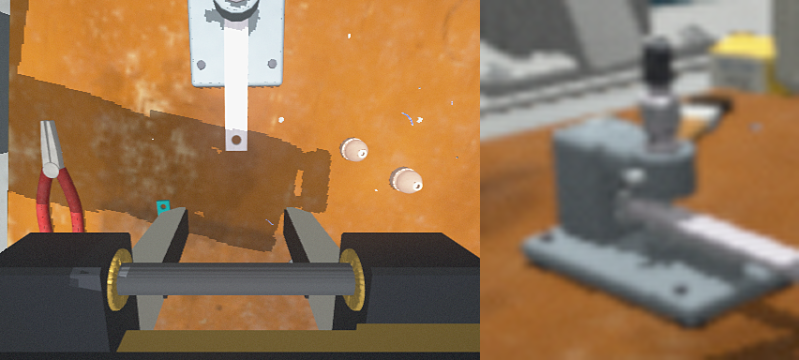

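The bar lies straight on the rest, its outer end at about (236,150) in the picture and the rest of it passing under the head. Now I'll go over the knob to locate it and check the bar.

```bash
python3 -m creep '[[[0,0,-0.4],0,100],[[0.3,0,-0.5],0,100],[[0.7,0,-0.5],0,100],[[0.7,0,-0.5],0,100],[[0.7,0,-0.5],0,100]]' |grep -E "tcp_pos"
python3 - <<'E'
from h import *
c0=np.load("w5cal.npy",allow_pickle=True).item(); im=cv2.imread("pics/w5raw.png"); h=cv2.cvtColor(im,cv2.COLOR_BGR2HSV)
m=((h[...,1]<70)&(h[...,2]>110)).astype(np.uint8); m[:100]=0;m[175:]=0;m[:,:225]=0;m[:,:]*=1;m[:,280:]=0
k=max(cv2.findContours(m,cv2.RETR_EXTERNAL,cv2.CHAIN_APPROX_NONE)[0],key=cv2.contourArea)
P=np.array([onz(c0,u,v,42)[:2] for u,v in k[:,0]],np.float32); r=cv2.minAreaRect(P); print("bar end rect",r,cv2.boxPoints(r).round(1).tolist())
for y,x in ((68,214),(68,291)): print("screw",onz(c0,x,y,16).round(1))
cv2.imwrite("pics/w6.png",camera("wrist")[:,:,::-1]); c=get_calibration("wrist"); np.save("w6cal.npy",c,allow_pickle=True); plan(487.3,142.8,192)
for z in (146,16): print(proj(c,[487.3,142.8,z]).round(1))
E
```

```text
tcp_pos: [502.1, 70.0, 207.4]
bar end rect ((506.5380859375, 47.06208801269531), (20.45670509338379, 51.46125030517578), 11.861090660095215) [[491.20001220703125, 70.0999984741211], [501.79998779296875, 19.799999237060547], [521.7999877929688, 24.0], [511.29998779296875, 74.30000305175781]]
screw [462.4  92.6  16. ]
screw [530.4 106.9  16. ]
pos [502.4  68.9 207.3] head 102.01 q6 -0.17 tilt [-0.001 -0.    -1.   ] shift/100 [0.7548 0.0059 0.    ] twist -89.99 deg = -0.2500 F [0.7 0.7 0.1] w 0.611 g 0.0 t 14.2
[252.8  97.6]
[252.3  98.8]
```

View pics/w6.png

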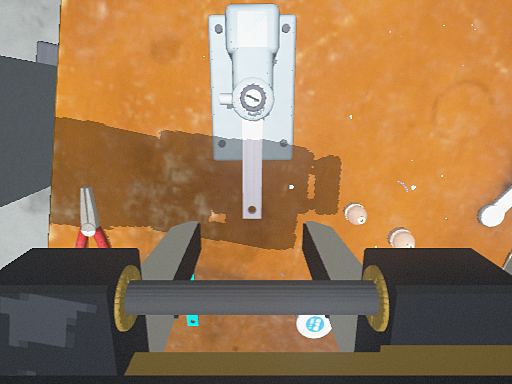

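The view shows the knob at (252,98), where it was predicted (252.8,97.6), and the bar coming out to (252,218). I'll do a quick numeric check that the bar is home relative to the base's front edge.

```bash
python3 - <<'E'
from h import *
c=np.load("w6cal.npy",allow_pickle=True).item(); g=cv2.imread("pics/w6.png"); h=cv2.cvtColor(g,cv2.COLOR_BGR2HSV)
s=h[...,1].astype(int); print("bar col 245 sat",s[208:224,244:247].mean(1).astype(int)); print("base col 225 sat",s[150:166,220:226].mean(1).astype(int), s[150:166,278:284].mean(1).astype(int))
u=np.array([np.cos(np.radians(101.9)),np.sin(np.radians(101.9)),0])
gray=cv2.cvtColor(g,cv2.COLOR_BGR2GRAY)
ci=cv2.HoughCircles(cv2.resize(gray[70:130,220:285],None,fx=4,fy=4,interpolation=2),cv2.HOUGH_GRADIENT,1,200,param1=100,param2=20,minRadius=35,maxRadius=80); print(None if ci is None else (ci[0,0]/4+[220,70,0]))
for n,x,y,z in (("end",252,218,42),("front",254,159.5,16),("knob",252.5,98.5,146)): 
    p=onz(c,x,y,z); print(n,p.round(1),"axial %.1f lat %.1f"%((p-[487.3,142.8,0])@u,(p-[487.3,142.8,0])@[.9785,.206,0]))
E
```

```text
bar col 245 sat [ 13  11  12  11  11  15  13  11  13  13  20 202 161 158 156 162]
base col 225 sat [ 25  24  25  26  28  24  27  26  26  30  20 159 141 133 134 132] [ 26  24  27  20  23  24  25  24  28  36  81 148 139 140 134 135]
[252.875       99.875       19.85000038]
end [513.3  19.1  42. ] axial -126.4 lat -0.0
front [503.   78.7  16. ] axial -66.0 lat 2.1
knob [487.2 142.1 146. ] axial -0.6 lat -0.2
```

```bash
python3 -m creep '[[[0.4,0,0],-0.095,100],[[0.752,0.005,0],-0.095,100],[[0.752,0.005,0],-0.095,100],[[0.752,0.005,0],-0.095,100],[[0.752,0.005,0],-0.095,100]]' >/dev/null
python3 -m creep '[[[0,0,0],-0.095,110],[[0,0,0],-0.095,110],[[0,0,0],-0.095,110],[[0,0,0],-0.095,110],[[0,0,0],-0.095,110]]' >/dev/null
python3 -m creep '[[[0,0,0],-0.06,120],[[0,0,0],-0.06,120],[[0,0,0],-0.06,120],[[0,0,0],-0.06,120],[[0,0,0],-0.06,120]]' |grep tcp_pos
python3 -c "
from h import *
plan(487.2,142.4,192,z=124)"
```

```text
tcp_pos: [488.0, 141.0, 207.2]
pos [488.  141.  207.2] head -168.38 q6 -1.58 tilt [-0.001 -0.    -1.   ] shift/100 [0.004  0.0151 0.8324] twist -0.38 deg = -0.0011 F [-0.3 -0.   0.6] w 0.532 g 0.0 t 15.5
```

```bash
python3 -m creep '[[[0.004,0.015,0.3],0,130],[[0.004,0.015,0.6],0,130],[[0.004,0.015,0.75],0,130],[[0.004,0.015,0.82],0,130],[[0.004,0.015,0.82],0,130]]' |grep -E "tcp_pos|contact"
python3 -m creep '[[[0,0,0],0,160],[[0,0,0],0,190],[[0,0,0],0,255],[[0,0,0],0,255],[[0,0,0],0,255]]' 5|grep -E "tcp_pos|contact|g"
python3 -m creep '[[[0,0,0],0,255],[[0,0,0],0,255],[[0,0,0],0,255]]' 5|grep -E "tcp_pos|contact|g"
python3 -c "
from h import *
plan(487.2,142.4,192,z=124); print(observe()['ft_torque'])"
```

```text
tcp_pos: [486.6, 142.6, 124.4]
contact_force: [-0.1, 0.5, 0.0]
tcp_pos: [487.5, 143.1, 126.3]
contact_force: [-0.4, 3.5, 3.1]
grip_width: 0.19
grasp_force: 5.0
tcp_pos: [487.6, 143.2, 126.1]
contact_force: [-0.8, 2.4, 6.3]
grip_width: 0.188
grasp_force: 5.0
pos [487.6 143.2 126.1] head -168.13 q6 -1.58 tilt [ 0.001  0.    -1.   ] shift/100 [ 0.0054 -0.0066  0.0214] twist -0.13 deg = -0.0004 F [-0.8  2.4  6.3] w 0.188 g 5.0 t 16.6
[0.43017062 0.11769042 0.0128971 ]
```

The knob is gripped (opening 17.5 mm) but the hand pushes down about 6 N. I'll ease up to zero the force before turning.

```bash
python3 -m creep '[[[0,0.003,-0.009],0,255],[[0,0.003,-0.009],0,255],[[0,0.003,-0.009],0,255]]' 8|grep -E "tcp_pos|contact|g"
python3 -c "
from h import *
plan(487.2,142.4,192,z=124); print(observe()['ft_torque'])"
```

```text
tcp_pos: [487.2, 143.3, 126.4]
contact_force: [1.3, 1.8, -0.8]
grip_width: 0.189
grasp_force: 8.0
pos [487.2 143.3 126.4] head -168.12 q6 -1.58 tilt [ 0. -0. -1.] shift/100 [ 0.0017 -0.0084  0.0237] twist -0.12 deg = -0.0003 F [ 1.3  1.8 -0.8] w 0.189 g 8.0 t 16.8
[ 0.30346247 -0.18544178 -0.02767731]
```

```bash
cat > s.py <<'E'
from h import *
o=observe();R=Ro.from_rotvec(o["tcp_rot"]).as_matrix()
print("t %.1f head %.1f q6 %.2f z %.2f F %s Tz %.3f w %.3f"%(o["clock"],np.degrees(np.arctan2(R[1,0],R[0,0])),o["q"][5],o["tcp_pos"][2],o["contact_force"].round(1),o["ft_torque"][2],o["grip_width"]))
E
for i in 1 2; do
python3 -m creep '[[[0,0,0.0014],0.0139,255],[[0,0,0.0028],0.0278,255],[[0,0,0.0042],0.0417,255],[[0,0,0.0056],0.0556,255],[[0,0,0.007],0.0695,255]]' 10 >/dev/null; python3 s.py; done
```

```text
t 17.2 head 166.6 q6 -1.14 z 125.70 F [ 1.3  1.6 -1.6] Tz -0.033 w 0.191
t 17.7 head 141.6 q6 -0.71 z 124.99 F [ 2.3  0.9 -1.4] Tz 0.018 w 0.191
```

```bash
for i in 1 2; do
python3 -m creep '[[[0,0,0.0018],0.0139,255],[[0,0,0.0033],0.0278,255],[[0,0,0.0047],0.0417,255],[[0,0,0.0061],0.0556,255],[[0,0,0.0075],0.0695,255]]' 10 >/dev/null; python3 s.py; done
```

```text
t 18.1 head 116.6 q6 -0.27 z 124.28 F [1.  1.1 0. ] Tz 0.034 w 0.191
t 18.5 head 91.6 q6 0.17 z 123.57 F [0.4 0.8 0.8] Tz 0.053 w 0.192
```

```bash
for i in 1 2; do
python3 -m creep '[[[0,0,0.0012],0.0125,255],[[0,0,0.0024],0.025,255],[[0,0,0.0036],0.0375,255],[[0,0,0.0046],0.05,255]]' 10 >/dev/null; python3 s.py; done
```

```text
t 18.8 head 73.6 q6 0.48 z 123.25 F [-1.6 -0.2  3.8] Tz 0.058 w 0.189
t 19.2 head 55.6 q6 0.80 z 123.14 F [-1.2  0.8  6.8] Tz 0.046 w 0.190
```

The spindle bears on the bar: the knob has stopped sinking, Fz is rising and the torque is about 0.05 N m. I'll take off the downward push and keep turning so the ratchet slips.

```bash
python3 -m creep '[[[0,0,-0.006],0.0125,255],[[0,0,-0.009],0.025,255],[[0,0,-0.009],0.0375,255],[[0,0,-0.009],0.05,255]]' 10 >/dev/null; python3 s.py
for i in 1 2; do
python3 -m creep '[[[0,0,0],0.0139,255],[[0,0,0],0.0278,255],[[0,0,0],0.0417,255],[[0,0,0],0.0556,255],[[0,0,0],0.0695,255]]' 10 >/dev/null; python3 s.py; done
```

```text
t 19.5 head 37.6 q6 1.11 z 123.36 F [ 0.3  1.8 -1.7] Tz 0.048 w 0.186
t 19.9 head 12.5 q6 1.55 z 123.34 F [ 0.3  2.2 -1.9] Tz 0.008 w 0.190
t 20.3 head -12.5 q6 1.98 z 123.36 F [ 0.2  1.8 -2.9] Tz 0.043 w 0.189
```

```bash
python3 -m creep '[[[0,0,0.003],0.01,255],[[0,0,0.004],0.0278,255],[[0,0,0.004],0.0417,255],[[0,0,0.004],0.0556,255],[[0,0,0.004],0.0695,255]]' 10 >/dev/null; python3 s.py
python3 -m creep '[[[0,0,0],0.0139,255],[[0,0,0],0.0278,255],[[0,0,0],0.0278,255]]' 10 >/dev/null; python3 s.py
```

```text
t 20.8 head -37.5 q6 2.42 z 123.26 F [-0.5  1.2  1.5] Tz 0.027 w 0.186
t 21.0 head -47.5 q6 2.59 z 123.26 F [0.2 1.2 2.1] Tz 0.023 w 0.188
```

```bash
python3 -m creep '[[[0,0,0],0,220],[[0,0,0],0,190],[[0,0,0],0,150],[[0,0,0],0,130],[[0,0,0],0,130]]' >/dev/null; python3 s.py
python3 -m creep '[[[0,0,-0.2],0,130],[[0,0,-0.6],0,120],[[0,0,-1],0,110],[[0,0,-1],0,100]]' >/dev/null
python3 -m creep '[[[-0.4,0,0],0,100],[[-0.8,0,0],0,100],[[-1,0,0],0,100],[[-1,0,0],0,100]]' >/dev/null; python3 s.py
python3 - <<'E'
from h import *
s=camera("scene")[:,:,::-1];w=camera("wrist")[:,:,::-1]
a=cv2.imread("pics/scene0.png")
f=lambda i:cv2.resize(i[140:210,150:230],(400,350),interpolation=2)
cv2.imwrite("pics/fin.png",np.vstack([np.hstack([f(a),f(s)]),cv2.resize(np.hstack([w,s]),(800,250))]))
E
```

```text
t 21.4 head -47.2 q6 2.59 z 123.11 F [-0.2 -0.2 -0.1] Tz -0.007 w 0.420
t 22.1 head -47.1 q6 2.78 z 223.17 F [-0.2 -0.6 -1. ] Tz 0.029 w 0.608
```

View pics/fin.png

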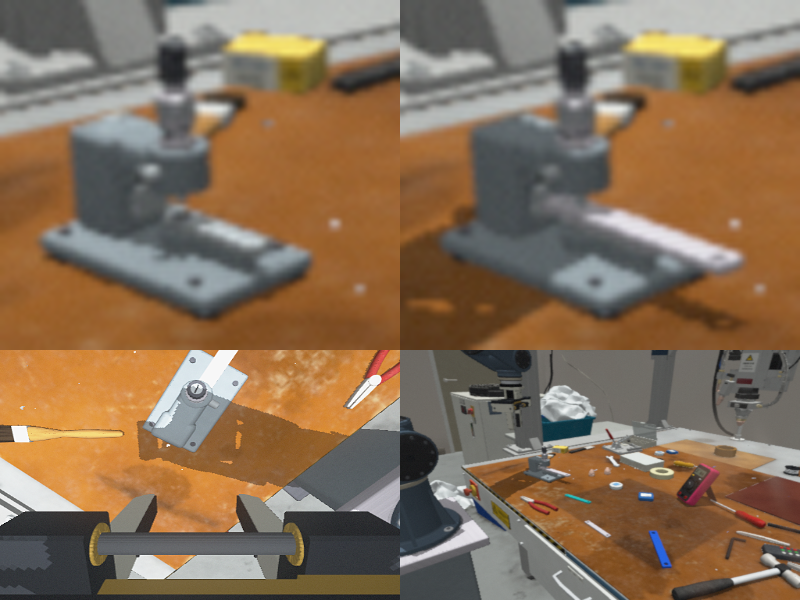

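The bar lies level and square on the rest, nipped under the spindle. The other things on the bench look unmoved and the hand is clear.

```bash
python3 -c "
from plant import *
print(sign_off())"
```

```text
the job is handed in; nothing more can be done
None
```

The busbar is against the back stop, released, and nipped under the spindle with the ratchet slipping; I judged this from the forces and the last pictures, with nothing else seen to move, and handed the job in at about 22 s.

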